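# Examine the oval brooch under the hand magnifier at its focal height

## Robot

A 6-joint arm with a two-finger parallel gripper is mounted at the origin on the work surface. World frame = base frame: x ahead of the robot, y to its left, z up, the work surface at z = 0. Lengths are in m, angles in rad, forces in N, time in s.
With the tool pointing down it reaches from about 0.35 to 0.775 m from the base axis. Payload 7.3 kg.
Tool frame: the origin (TCP) lies at the centre of the arm's flange, where the gripper is bolted on; the fingertips stand 178 mm ahead of it and the grasp point (between the pads) lies 159 mm ahead of it; z points along the fingers, y is the line along which they close (so a half turn about z gives the same grasp; the last joint's range is limited). The gripper opens to 92 mm and grips with 3 to 60 N. Pads are 19 mm wide; open, the fingers measure 130 mm over their backs; the gripper's body (75 mm by 190 mm) begins 47 mm behind the grasp point.
Start: joints at [1.065, 0.342, 1.524, -0, 1.275, -0.146], TCP at [0.185, 0.491, 0.405] pointing down, gripper open.
Joint ranges: [-2.53, 2.53], [-0.77, 2.02], [0.04, 2.7], [-1, 4.14], [0.28, 2.66], [-3.11, 3.11]. Speed limits (rad/s): [2.57, 2.57, 3.14, 3.14, 3.14, 3.14].

## Interface

Orientations are given as [roll, pitch, yaw] about the fixed x, y, z axes, in that order (R = Rz(yaw) Ry(pitch) Rx(roll)).
In Python, from cell import telemetry, vision, ticket gives the robot as it stands.
- The arm moves only by the shell command python3 -m crank 'ROWS' [FORCE]. ROWS is JSON, a list of rows, each a list of 5 numbers: the gripper command: -1 is shut, 1 is fully open, values between are in proportion, then the shift along the tool's x, y, z in mm, then the turn about the tool's z in rad. In form: [[fingers, dx, dy, dz, roll], ...]. A call has 1 to 12 rows; each row is the pose to reach, as a shift and turn from the pose commanded when the call began, along the tool's axes at that moment; what a row does not reach only later rows make up. A row lasts 1/12 s, in which the tool goes at most 41.7 mm and 7.16 degrees, less where a joint would pass 70% of its speed; a pose out of reach is approached as far as the arm can. A call with a gripper value outside its range is refused whole. The fingers move at their own pace and stop on an object; FORCE is the grip in N (left out, the last holds). Time passes only in rows, so rows that repeat a pose let the fingers close. It gives the time, the measured TCP pose, the force, the opening and the grip force at its end, in the units of the state.
- telemetry.observe(): the state, without advancing time (a new reading comes with each control period).
- vision.read_camera(name): name is "side" or "top"; returns (picture, depth): 420x560x3 uint8, red, green, blue; 420x560 float32, m along the optical axis (not along the pixel's ray), 0 where there is no reading.
- vision.get_calibration(name): a dict with "camera_matrix" (3x3 intrinsics, pixels), "rvec" (rotation vector, rad) and "tvec" (3), from world to camera coordinates, as OpenCV has them. Camera axes: x right, y down, z forward; pixel columns grow to the right and rows downward; lengths in m; the calibration is good to about 2 mm. A picture is of the moment at which its call begins. get_calibration takes no time and is no camera call.
- ticket.hand_in(): hands the job in; it is judged then, once.
The state is a dict: "time": time; "qpos": joint angles; "qvel": joint speeds; "joint_efforts": joint torques, N m; "tool_pos": TCP position; "tool_rot": TCP orientation; "contact_force": force on the tool from outside, world axes, zero at the start; "torque": the same for the moment, N m; "opening": finger opening in m; "grip_force": force on a finger pad.
Only numpy, scipy, OpenCV 4.12 (cv2) and the standard library are available. Lean on these libraries where they do the work, as an engineer would, in place of code of your own. Each camera call takes 0.05 s, during which the arm holds its last target. There are 200 camera calls.

## Task

Pick up the oval brooch gently, its setting is delicate, lay it flat, stone up, in the middle of the padded block and let go of it. Then take the hand magnifier from the table and finish while holding it still and level over the brooch, the middle of its lens straight above the middle of the brooch and at the height marked by the scriber tip of the height gauge: do not put the magnifier down. Leave the gauge's setting and the rest of the jewellery and tools as they are.

Things in the scene. Friction and masses are not known exactly. Their poses are not given: they have to be found in the camera images.
- oval_brooch: the brooch to examine: oblong silver setting with half-round ends, 46 mm long (x), 30 mm wide (y), 10 mm high, vertical sides, the long ones straight over 16 mm; dark domed stone on top to 15 mm; 20 to 45 g. Told by its oblong outline. Origin at the centre of the underside, z up through the stone. Delicate: spoilt by a squeeze of over 30 N per finger; 20 N is ample
- block: padded examination block, a square wooden block with a flat grey fabric top, 84 x 84 mm, 30 mm high, fixed to the table. Origin at the centre of its underside, sides along its x and y
- block_top (a point): the middle of the block's top face, 30 mm above the table
- magnifier: hand magnifier lying flat: round lens in a steel ring, 72 mm outer diameter, 12 mm thick; straight wooden handle, flat-sided, 16 mm wide, 14 mm high from the table up, 48 to 148 mm from the lens centre along its own -x. 70 to 110 g, centre of mass about 45 mm from the lens centre towards the handle. Origin under the lens centre at the underside, z up
- lens_center (a point): the middle of the lens, 6 mm above the magnifier's underside, on the axis of the ring
- scriber_tip (a point): tip of the steel scriber (8 mm wide, 3 mm thick) that reaches out level from the height gauge towards the block, along its own -x; it marks the height for the middle of the lens, 100 to 145 mm above the table. The tip stands 50 to 72 mm horizontally from the block's middle: keep the lens ring clear of it
- gauge: digital height gauge fixed to the table, beyond the block and to its right seen from the robot: steel base 80 x 50 x 20 mm, upright beam to 225 mm height 20 mm behind the base's centre, with a clamped slider (42 mm wide) that carries the scriber. Origin at the centre of the base's underside, -x towards the block
- round_brooch: bystander: round silver brooch with a dark stone, 31 mm diameter, 15 mm high; origin at the centre of its underside
- square_brooch: bystander: square silver brooch with a dark stone, 30 x 30 mm, 15 mm high; origin at the centre of its underside
- bangle: bystander: plain gold bangle lying flat, 66 mm outside diameter, 10 mm high; origin at the centre of its underside
- finger_ring: bystander: gold finger ring lying flat, 22 mm diameter, with a small stone; origin at the centre of its underside
- tweezers: bystander: steel tweezers, 120 mm long (x), 8 mm high; origin at the middle of the underside
- folding_loupe: bystander: closed folding pocket loupe, 40 x 24 x 15 mm; origin at the centre of its underside
Not all that is in view belongs to the job. Of the things like the magnifier, leave any that is yellow; of the rest the smaller one is meant.

How it is judged:
By the outcome, as a careful person would: the job done as asked, in the order asked, and still so for the second after the job is handed in, while the arm keeps its last pose, push and grip.
It also fails if it takes over 59 s, if anything falls off the work surface, if the arm or the gripper's body presses on something with over 40 N, if the wrist force passes 120 N, or if a joint passes its speed limit or range.

## Working session

There is one attempt and no reset: what is moved stays moved. The work goes in short steps, Python scripts to look and compute and a shell command to move; the robot and the scene stay as the last step left them, time stands still between calls to the robot, and variables do not carry over. Pictures are saved under pics/ and viewed, at most 10 in all, crops included, and the job is handed in when it is done.

```bash
mkdir -p pics
cat > h.py <<'E'
import numpy as np,cv2
from cell import telemetry,vision,ticket
def cam(n):
    c=vision.get_calibration(n);R=cv2.Rodrigues(np.array(c["rvec"],float))[0]
    return np.array(c["camera_matrix"],float),R,np.array(c["tvec"],float).ravel()
def onplane(n,uv,z):
    K,R,t=cam(n);o=-R.T@t;d=R.T@np.linalg.inv(K)@np.array([uv[0],uv[1],1.]);return o+d*(z-o[2])/d[2]
def cloud(n,dep):
    K,R,t=cam(n);v,u=np.mgrid[0:dep.shape[0],0:dep.shape[1]]
    p=np.stack([u,v,np.ones_like(u)],-1)@np.linalg.inv(K).T*dep[...,None]
    return (p-t)@R
E
python3 - <<'E'
from h import *
for n in("top","side"):
    p,d=vision.read_camera(n);np.savez(f"pics/{n}0.npz",p=p,d=d);cv2.imwrite(f"pics/{n}0.png",p[...,::-1])
    K,R,t=cam(n);print(n,K.round(1).tolist(),(-R.T@t).round(3),R[2].round(3))
print(telemetry.observe())
E
```

```text
top [[435.5, 0.0, 282.6], [0.0, 435.5, 209.7], [0.0, 0.0, 1.0]] [0.229 0.117 1.553] [ 0.146 -0.023 -0.989]
side [[474.7, 0.0, 277.6], [0.0, 474.7, 202.0], [0.0, 0.0, 1.0]] [ 0.432 -1.019  0.821] [ 0.034  0.833 -0.552]
{'time': 0.1, 'qpos': array([ 1.06497910e+00,  3.42654636e-01,  1.52495292e+00,  3.97291526e-05,
        1.27540864e+00, -1.46019136e-01]), 'qvel': array([-0.00086523, -0.00166733, -0.00402589,  0.00076814, -0.00041333,
        0.00237943]), 'joint_efforts': array([ 1.82524454e-03, -4.32001483e+01, -2.44694978e+01,  7.20403902e-02,
        5.26913849e-02, -6.69203018e-05]), 'tool_pos': array([0.18476491, 0.49127492, 0.40410249]), 'tool_rot': array([-3.14018979e+00, -2.44714319e-04,  2.78178279e+00]), 'contact_force': array([ 0.14165265, -0.30042428,  0.35564916]), 'torque': array([-0.00825868, -0.01365836,  0.03960127]), 'grip_force': 0.0, 'opening': 0.09197083955186601}
```

View pics/top0.png

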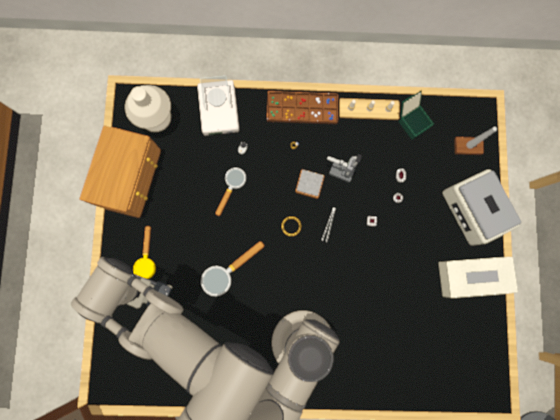

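View pics/side0.png

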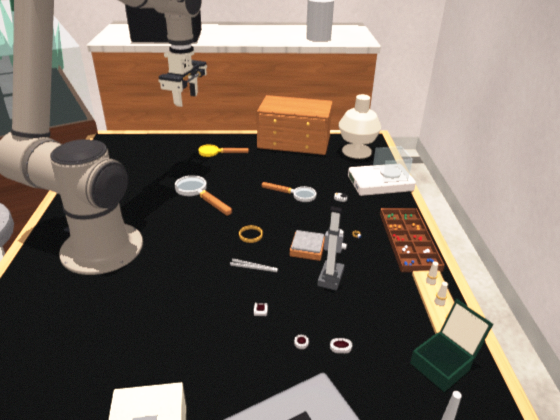

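The top view shows magnifiers at (145,268) yellow, (216,280) large and (235,178) small. The brooches are at (401,175) oblong, (398,198) round and (372,221) square. The block is at (310,183) and the gauge at (345,167). I take the oblong brooch and the small non-yellow magnifier, and confirm both with measurements and one crop.

```bash
cat > m.py <<'E'
from h import *
T=np.load("pics/top0.npz");S=np.load("pics/side0.npz")
def blob(n,box,f,z):
    p=(T if n=="top" else S)["p"];u0,v0,u1,v1=box
    c=p[v0:v1,u0:u1].astype(int);m=f(c)
    k,l,s,ce=cv2.connectedComponentsWithStats(m.astype(np.uint8));i=1+s[1:,4].argmax()
    cn=cv2.findContours((l==i).astype(np.uint8),0,1)[0][0][:,0]+[u0,v0]
    w=np.array([onplane(n,q,z)[:2] for q in cn])*1000
    (cx,cy),(a,b),an=cv2.minAreaRect(w.astype(np.float32));bx=cv2.boxPoints(((cx,cy),(a,b),an))
    e=[bx[1]-bx[0],bx[2]-bx[1]];e=max(e,key=np.linalg.norm)
    return np.round([cx,cy,max(a,b),min(a,b),np.degrees(np.arctan2(e[1],e[0]))%180],1)
br=lambda c:c.max(-1)>70
wood=lambda c:(c[...,0]-c[...,2]>50)
grey=lambda c:(c.max(-1)>70)&(c[...,0]-c[...,2]<50)
for nm,n,b,f,z in[("oval","top",(388,163,414,187),br,.008),("oval","side",(325,334,358,357),br,.008),
 ("round","top",(388,189,408,207),br,.008),("square","top",(362,212,382,230),br,.008),
 ("block","top",(292,166,326,201),br,.03),("blockS grey","side",(288,228,328,262),grey,.03),
 ("mag handle","top",(210,170,250,218),wood,.014),("mag ring","top",(215,162,250,192),grey,.012),
 ("mag handleS","side",(258,178,294,200),wood,.014),("mag ringS","side",(290,183,320,204),grey,.012),
 ("big ring","top",(195,262,233,300),grey,.012)]: print(nm,n,blob(n,b,f,z))
ct=cloud("top",T["d"]);cs=cloud("side",S["d"])
for nm,c,u,v in[("oval",ct,401,175),("oval",cs,341,346),("block",ct,310,183),("block",cs,308,241),("ring",ct,235,169),("handle",ct,224,204),("handleS",cs,275,188),("table",ct,270,200)]:print(nm,(c[v,u]*1000).round(1))
a=cv2.resize(T["p"][150:230,200:260],None,fx=5,fy=5,interpolation=2);b=cv2.resize(T["p"][150:230,290:415],None,fx=4,fy=5,interpolation=2)
cv2.imwrite("pics/crop.png",np.hstack([a,b])[:,:800,::-1])
E
python3 m.py
```

```text
oval top [ 599.8 -347.6   53.1   36.9  179.4]
oval side [ 600.2 -348.2   48.7   39.8  178.9]
round top [ 515.8 -333.7   37.2   35.6  135.7]
square top [ 428.6 -236.8   39.7   36.1  179.8]
block top [553.3 -10.6  92.9  90.1 166.2]
blockS grey side [556.8 -30.6 127.8  97.7  83.3]
mag handle top [479.5 295.6 104.5  22.3 157.4]
mag ring top [568.8 256.4  80.8  78.9  28.5]
mag handleS side [478.5 286.6 106.3  35.7 156.2]
mag ringS side [564.2 250.1  88.7  83.4  89.5]
big ring top [201.5 306.9 106.7 104.2   2.6]
oval [ 598.8 -346.3   12. ]
oval [ 599.1 -353.3   12.1]
block [555.  -13.2  26.2]
block [555.9 -20.3  32.8]
ring [601.6 258.5   8.1]
handle [471.5 291.8  11.5]
handleS [475.9 289.5   7.8]
table [491.9 128.1   7.3]
```

View pics/crop.png

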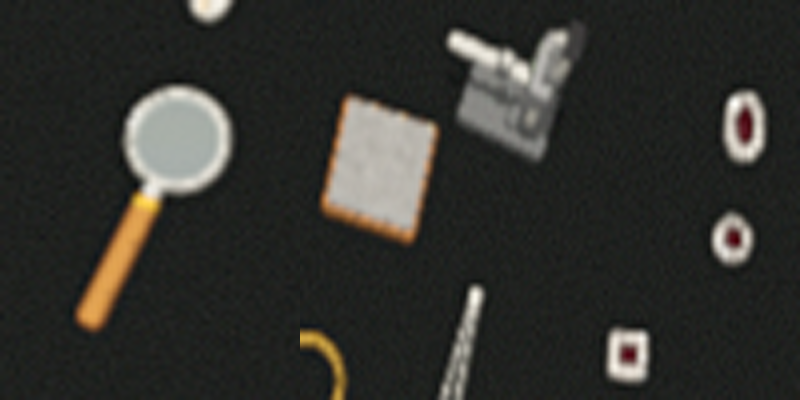

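The crop confirms it: the small steel-ring magnifier (lens about 72 mm, handle 100 mm) and the oblong brooch at (401,175). Next I measure the scriber tip, using both views enlarged.

Run:
```python
from h import *
T=np.load("pics/top0.npz");S=np.load("pics/side0.npz")
a=cv2.resize(T["p"][145:195,315:365],None,fx=8,fy=8,interpolation=0);b=cv2.resize(S["p"][195:295,290:365],None,fx=5,fy=5,interpolation=0)
a=cv2.copyMakeBorder(a,0,100,0,0,0)
cv2.imwrite("pics/scr.png",np.hstack([a,b])[...,::-1])
```

```text
(no output)
```

View pics/scr.png

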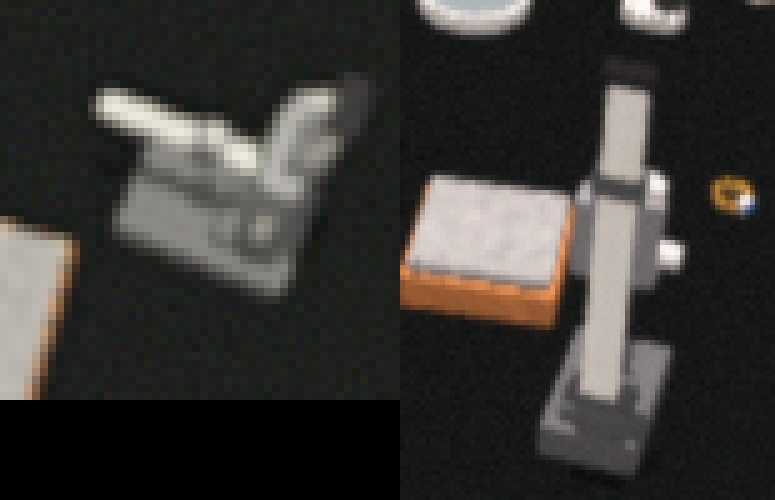

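Run:
```python
from h import *
S=np.load("pics/side0.npz");T=np.load("pics/top0.npz")
K,R,t=cam("side")
for z in(.1,.12,.145):
    for uv in((327.3,158),(346,163.8)):
        w=onplane("top",uv,z);q=K@(R@w+t);q=q[:2]/q[2];print(z,uv,(w*1000).round(),q.round(1),"crop",((q-[290,195])*5+[400,0]).round())
ds=[];dd=[]
for i in range(12):
    ds.append(vision.read_camera("top")[1]);dd.append(vision.read_camera("side")[1])
f=lambda a:np.where(np.sum(np.array(a)>0,0)>0,np.nanmedian(np.where(np.array(a)>0,a,np.nan),0),0)
ds=f(ds);dd=f(dd);np.savez("pics/dm.npz",t=ds,s=dd)
ct=cloud("top",ds);cs=cloud("side",dd)
print((ct[154:168,325:352,2]*1000).round().astype(int))
print("block",(ct[177:190,304:316,2]*1000).mean(),"table",(ct[200:215,260:280,2]*1000).mean(),(ct[140:150,310:325,2]*1000).mean())
print("side"); print((cs[226:252:1,322:346,2]*1000).round().astype(int))
print("blk",(cs[236:246,300:315,2]*1000).mean())
```

```text
0.1 (327.3, 158) [629. -65. 100.] [339.7 230.8] crop [648. 179.]
0.1 (346, 163.8) [ 611. -130.  100.] [335.9 247. ] crop [629. 260.]
0.12 (327.3, 158) [624. -62. 120.] [338.  223.8] crop [640. 144.]
0.12 (346, 163.8) [ 605. -126.  120.] [334.2 239.6] crop [621. 223.]
0.145 (327.3, 158) [617. -59. 145.] [336. 215.] crop [630. 100.]
0.145 (346, 163.8) [ 599. -122.  145.] [332.  230.2] crop [610. 176.]
[[  1   2  -1   0   1   0   0   0   2   2   0   0   1   1   2   0   1   1
   -1   0   0   2   0   1   3   4   0]
 [  1   2   1  -1   2   2   2   2   2   0   2   1   2   0   1   0   4   2
    1   1   3   0   2   3   2   1   2]
 [  1   2   1   1  -1   1   3   2   1   2   0   3   3   1   1   1   1   2
    1   1   1   1   3   1   0   1   1]
 [  2   1   1 105 106 107   1   1   1   2   2   3   2   1   0   2   0   2
    3   2   2   2   0   0   3   2 144]
 [  2   0 107 106 108 108 108 110 109   3   3   3   1   1   1   3   1   0
    2   1   0   4   0   1   2 140 146]
 [  1   1   2   3 106 108 109 108 107 109 109   0   1   2   1   0   3   1
    3   0   1   3   0   0   1 149 148]
 [  2   1   0   2  
[... 2905 characters left out ...]
121 121 121 122 124 124 124 123 124 125 125
  125 124 126 125 126 126]
 [ 21   1 112 113 114 114 116 118 119 119 119 119 120 121 121 121 121 122
  123 123 124 124 124 124]
 [ 21   2 109 111 111 111 113 115 115 116 117 117 117 119 117 117 119 119
  119 120 119 121 121 122]
 [ 18   2 106 108 107 109 111 112 113 113 114 115 115 116 114 115 116 117
  117 112   3   3 118 117]
 [ 12   2   2 103 104 106 108 109 110 110 110 112 112 114 112 112 113 113
  114 107   2   2   1   2]
 [  6   2   3   1   2   2 106 106 106 107 107 108 109 109 109 109 109 110
  111   3   2   2   2   2]
 [  3   1   3   1   0   2 102 102 104 104 105 106 105 105 106 106 106 107
  108   2   3   2   2   2]]
blk 31.547719727293817
```

Run:
```python
from h import *
D=np.load("pics/dm.npz")
for n,d in(("top",D["t"]),("side",D["s"])):
    c=cloud(n,d)*1000
    def ob(nm,x0,x1,y0,y1,z0,z1):
        X=c.reshape(-1,3);m=(X[:,0]>x0)&(X[:,0]<x1)&(X[:,1]>y0)&(X[:,1]<y1)&(X[:,2]>z0)&(X[:,2]<z1);X=X[m]
        (a,b),s,an=cv2.minAreaRect(X[:,:2].astype(np.float32));print(n,nm,m.sum(),X.mean(0).round(1),"rect",np.round([a,b,*s,an],1))
    ob("block",490,620,-80,60,25,40);ob("oval",560,640,-400,-300,6,30);ob("magring",510,630,200,300,6,25);ob("maghandle",420,523,240,340,7,25)
    ob("scriber",600,650,-95,-40,95,112);ob("base",530,680,-200,-60,15,26);ob("beam",530,680,-200,-60,210,240)
for u,v in((327,158),(328,157),(330,158),(336,160)):print((cloud("top",D["t"])[v,u]*1000).round(1))
```

```text
top block 466 [556.2 -11.2  30.6] rect [556.8 -11.5  77.5  78.   75.8]
top oval 85 [ 600.7 -344.4   12.6] rect [ 600.5 -344.7   26.5   41.6   89.2]
top magring 337 [565.7 259.2  10.1] rect [558.4 257.9  92.3  68.6   3. ]
top maghandle 121 [478.9 295.9  14.1] rect [479.5 295.9  14.9  97.6  66.3]
top scriber 27 [623.8 -80.1 107.3] rect [624.3 -80.1  33.7   8.   67.7]
top base 186 [ 603.9 -117.1   20.4] rect [ 605.4 -117.1  109.9   60.6   84.7]
top beam 39 [ 598.6 -145.9  225.3] rect [ 598.9 -146.2   14.    24.8   68.5]
side block 557 [554.5 -16.9  31.1] rect [555.2 -12.6  78.2  77.8  75.5]
side oval 247 [ 598.6 -348.4   12.5] rect [ 599.  -346.    30.8   45.1   84.7]
side magring 285 [562.9 257.6  10.8] rect [558.5 254.6  89.8  71.7   7.9]
side maghandle 124 [477.7 291.2  13.4] rect [479.4 294.2  15.5  95.1  66.5]
side scriber 2 [630.3 -66.5 106.7] rect [630.3 -66.5   2.5   0.  161.2]
side base 266 [ 604.7 -134.6   20.8] rect [ 605.3 -117.5  110.5   65.5   85.7]
side beam 86 [ 596.9 -149.7  221.9] rect [ 598.  -147.6   13.9   24.4   66.5]
[627.  -63.1 107. ]
[631.1 -66.7 105.5]
[627.  -73.2 108.3]
[620.7 -93.9 108.4]
```

Both views agree:
- Block centre about (556,-12), top at 30 mm.
- Oval brooch (600,-346), long axis along world x.
- Magnifier handle centre (479.5,295), axis -23.5°.
- Scriber tip about (628,-64), centre height about 105.5 mm.

Now I move toward the brooch.

```bash
python3 -m crank '[[1,-28,-26,-15,-0.05],[1,-57,-53,-30,-0.1],[1,-85,-80,-40,-0.2],[1,-114,-106,-40,-0.3],[1,-142,-133,-40,-0.36],[1,-171,-160,-40,-0.36],[1,-199,-186,-40,-0.36],[1,-228,-212,-40,-0.36],[1,-256,-239,-40,-0.36],[1,-285,-266,-40,-0.36],[1,-313,-292,-40,-0.36],[1,-342,-319,-40,-0.36]]' 20
```

```text
time: 2.3
tool_pos: [0.3928, 0.0706, 0.445]
tool_rot: [3.141, 0.001, -3.141]
contact_force: [1.6, 0.9, 0.0]
opening: 0.092
grip_force: 0.0
```

```bash
python3 -m crank '[[1,-17,-35,0,0],[1,-35,-70,0,0],[1,-52,-104,0,0],[1,-69,-139,0,0],[1,-86,-174,0,0],[1,-104,-208,0,0],[1,-121,-243,0,0],[1,-138,-278,0,0],[1,-156,-312,0,0],[1,-173,-347,0,0],[1,-190,-382,0,0],[1,-207,-417,0,0]]' && python3 -m crank '[[1,0,0,40,0],[1,0,0,80,0],[1,0,0,120,0],[0.6,0,0,160,0],[0.4,0,0,190,0],[0.4,0,0,215,0],[0.4,0,0,225,0],[0.4,0,0,225,0],[0.4,0,0,225,0],[0.4,0,0,225,0]]'
```

```text
time: 3.3
tool_pos: [0.6001, -0.3463, 0.4445]
tool_rot: [3.141, 0.0, -3.142]
contact_force: [0.8, 0.0, 0.6]
opening: 0.0917
grip_force: 0.0
time: 4.13
tool_pos: [0.6004, -0.345, 0.2221]
tool_rot: [-3.139, 0.003, -3.141]
contact_force: [0.6, -0.4, -0.3]
opening: 0.0643
grip_force: 0.0
```

```bash
python3 -m crank '[[0.4,0,0,20,0],[0.4,0,0,34,0],[0.4,0,0,39,0],[0.4,0,0,39,0],[-0.1,0,0,39,0],[-0.3,0,0,39,0],[-0.5,0,0,39,0],[-0.7,0,0,39,0],[-1,0,0,39,0],[-1,0,0,39,0],[-1,0,0,39,0],[-1,0,0,39,0]]' 15
python3 - <<'E'
from h import *
p=vision.read_camera("side")[0];cv2.imwrite("pics/g1.png",cv2.resize(p[250:400,260:420],None,fx=4,fy=4)[...,::-1])
E
```

```text
time: 5.13
tool_pos: [0.5998, -0.3446, 0.181]
tool_rot: [-3.141, 0.0, -3.141]
contact_force: [-1.3, 0.8, 1.8]
opening: 0.0299
grip_force: 15.0
```

View pics/g1.png

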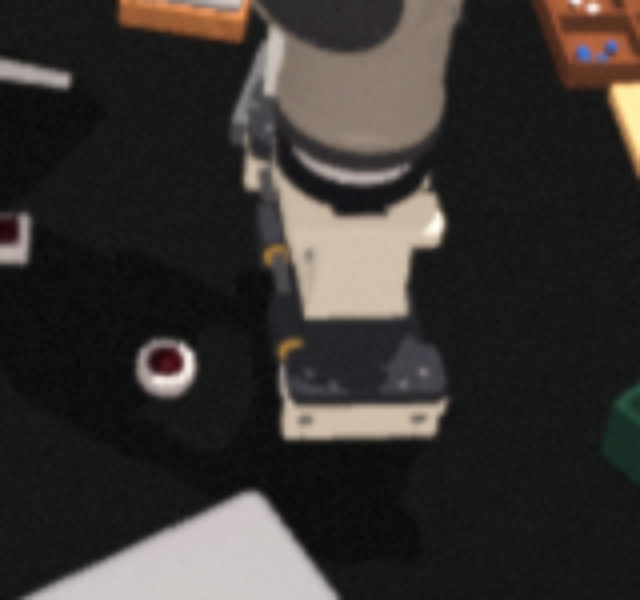

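Gripped at 29.9 mm with 15 N. I lift and route around the gauge, turning the gripper so its body stays clear of the scriber over the block.

```bash
python3 -m crank '[[-1,0,0,-15,0],[-1,0,0,-45,0],[-1,0,0,-80,0],[-1,0,0,-115,0],[-1,20,10,-135,0],[-1,45,35,-135,0],[-1,70,60,-135,0],[-1,95,85,-135,0],[-1,120,112,-135,0],[-1,140,140,-135,0],[-1,150,175,-135,0],[-1,150,210,-135,0]]' && python3 -m crank '[[-1,0,35,0,0.1],[-1,0,70,0,0.2],[-1,0,100,0,0.3],[-1,0,120,0,0.42],[-1,0,123,0,0.54],[-1,0,123,0,0.66],[-1,0,123,0,0.78],[-1,-10,123,0,0.9],[-1,-30,123,0,1.02],[-1,-60,123,0,1.13],[-1,-90,123,0,1.13],[-1,-106,123,0,1.13]]'
```

```text
time: 6.18
tool_pos: [0.4474, -0.1334, 0.3157]
tool_rot: [3.141, -0.001, 3.14]
contact_force: [0.8, -0.6, 0.0]
opening: 0.0299
grip_force: 15.0
time: 7.18
tool_pos: [0.558, -0.0116, 0.3158]
tool_rot: [3.14, 0.001, 2.011]
contact_force: [-0.4, 0.1, -0.4]
opening: 0.03
grip_force: 15.0
```

```bash
python3 -m crank '[[-1,0,-1,30,0],[-1,0,-1,60,0],[-1,0,-1,85,0],[-1,0,-1,95,0],[-1,0,-1,100,0],[-1,0,-1,102,0],[-1,0,-1,104,0],[-1,0,-1,104,0],[-1,0,-1,104,0]]'
```

```text
time: 7.93
tool_pos: [0.5551, -0.012, 0.2129]
tool_rot: [3.14, 0.001, 2.012]
contact_force: [0.3, -0.4, -0.4]
opening: 0.0296
grip_force: 15.0
```

```bash
python3 -m crank '[[-1,0,0,1,0],[-1,0,0,2,0],[-1,0,0,2,0],[-1,0,0,2,0]]'
```

```text
time: 8.27
tool_pos: [0.555, -0.012, 0.2109]
tool_rot: [3.14, 0.001, 2.012]
contact_force: [-1.3, 0.7, 4.6]
opening: 0.0301
grip_force: 15.0
```

Touching (4.6 N up). I release, retreat straight up and look.

```bash
python3 -m crank '[[-0.2,0,0,0,0],[0,0,0,0,0],[0.1,0,0,0,0],[0.2,0,0,0,0],[0.2,0,0,0,0],[0.2,0,0,-10,0],[0.3,0,0,-30,0],[0.4,0,0,-65,0],[0.5,0,0,-100,0],[0.5,0,0,-135,0],[0.5,-15,0,-170,0],[0.5,-20,0,-195,0]]' && python3 -m crank '[[0.5,20,15,0,-0.1],[0.5,50,20,0,-0.2],[0.5,85,20,0,-0.3],[0.5,120,20,0,-0.4],[0.5,155,20,0,-0.5],[0.5,190,15,0,-0.6],[0.5,220,10,0,-0.72],[0.5,240,0,0,-0.72]]'
python3 - <<'E'
from h import *
for n,(u0,v0,u1,v1) in(("top",(285,155,335,205)),("side",(280,215,340,275))):
    p,d=vision.read_camera(n);np.savez(f"pics/{n}1.npz",p=p,d=d)
    cv2.imwrite(f"pics/{n}1.png",cv2.resize(p[v0:v1,u0:u1],(400,400))[...,::-1])
cv2.imwrite("pics/pl.png",np.hstack([cv2.imread("pics/top1.png"),cv2.imread("pics/side1.png")]))
print(telemetry.observe()["tool_pos"],telemetry.observe()["tool_rot"])
E
```

```text
time: 9.27
tool_pos: [0.5634, -0.0308, 0.4091]
tool_rot: [3.138, 0.003, 2.012]
contact_force: [1.2, -0.5, 0.4]
opening: 0.0692
grip_force: 0.0
time: 9.93
tool_pos: [0.4594, 0.1891, 0.4055]
tool_rot: [3.14, 0.0, 2.74]
contact_force: [-0.3, -0.3, 0.5]
opening: 0.0692
grip_force: 0.0
[0.45842762 0.18894479 0.40559307] [ 3.14113994e+00 -7.42258681e-04  2.73544115e+00]
```

View pics/pl.png

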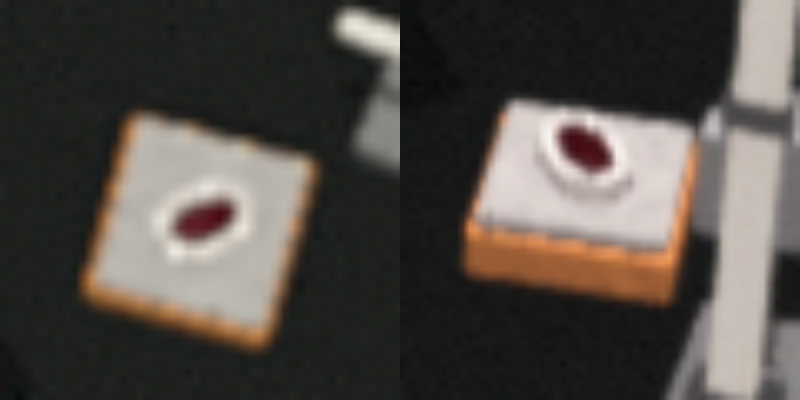

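The brooch lies flat, stone up, centred on the block (top crop (205,220), grey face centre about (204,223)). Next is the magnifier.

```bash
python3 -m crank '[[0.5,-4,30,0,0],[0.5,-8,65,10,0],[0.5,-12,90,35,0],[0.5,-13,105,70,0],[0.5,-13,106,105,0],[0.3,-13,106,140,0],[0.2,-13,106,170,0],[0.1,-13,106,185,0],[0.1,-13,106,185,0],[0.1,-13,106,185,0]]'
python3 - <<'E'
from h import *
for n,z in(("top",.043),("side",.043)):
    p=np.load(f"pics/{n}1.npz")["p"].astype(int);m=(p[...,0]-p[...,1]>30)&(p[...,1]<40)
    u0,v0,u1,v1=(300,172,322,194) if n=="top" else (295,225,325,250)
    v,u=np.nonzero(m[v0:v1,u0:u1]);print(n,len(u),(onplane(n,(u.mean()+u0,v.mean()+v0),z)*1000).round(1))
s=telemetry.observe();print(s["tool_pos"],s["tool_rot"])
E
```

```text
time: 10.87
tool_pos: [0.5156, 0.2786, 0.2197]
tool_rot: [-3.141, -0.001, 2.731]
contact_force: [-0.6, 0.6, 1.0]
opening: 0.0509
grip_force: 0.0
top 13 [555.1 -12.8  43. ]
side 22 [554.4 -16.   43. ]
[0.51556261 0.27856277 0.21966506] [-3.14086739e+00 -6.17112567e-04  2.73097782e+00]
```

```bash
python3 -m crank '[[0.1,5,0,18,0],[0.1,5,0,33,0],[0.1,5,0,38,0],[0.1,5,0,38,0],[-0.3,5,0,38,0],[-0.6,5,0,38,0],[-1,5,0,38,0],[-1,5,0,38,0],[-1,5,0,38,0],[-1,5,0,38,0]]' 40
```

```text
time: 11.7
tool_pos: [0.5105, 0.2811, 0.1821]
tool_rot: [3.141, 0.0, 2.732]
contact_force: [-0.6, -0.1, 2.0]
opening: 0.0158
grip_force: 40.1
```

```bash
python3 -m crank '[[-1,0,0,-12,0],[-1,0,0,-40,0],[-1,0,0,-75,0],[-1,0,0,-110,0],[-1,0,0,-140,0],[-1,-5,-12,-148,0],[-1,-15,-40,-148,0],[-1,-26,-70,-148,0],[-1,-38,-102,-148,0],[-1,-50,-134,-148,0],[-1,-62,-166,-148,0],[-1,-74,-198,-148,0]]' && python3 -m crank '[[-1,-9,-25,0,0],[-1,-16,-42,0,0],[-1,-19,-51,0,0],[-1,-20,-54,0,0],[-1,-20,-54,0,0],[-1,-20,-54,0,0]]'
cat > lens.py <<'E'
from h import *
import sys
P=[];
for n in("top","side"):
    ds=[]
    for i in range(8):
        p,d=vision.read_camera(n);ds.append(np.where(d>0,d,np.nan))
    d=np.nanmedian(ds,0);np.savez(f"pics/{n}{sys.argv[1]}.npz",p=p,d=np.nan_to_num(d))
    X=cloud(n,np.nan_to_num(d))*1000;z0=float(sys.argv[2])
    m=(np.abs(X[...,2]-z0)<14)&(np.hypot(X[...,0]-555,X[...,1]+13)<60)
    X=X[m];al=X
    a=np.radians(-23.5);e=np.array([np.cos(a),np.sin(a)]);r=(X[:,:2]-[555,-13])@e;k=r>-32;X=X[k]
    A=np.c_[X[:,:2]-[555,-13],np.ones(len(X))];c=np.linalg.lstsq(A,X[:,2],rcond=None)[0]
    (cx,cy),rad=cv2.minEnclosingCircle(X[:,:2].astype(np.float32))
    print(n,len(X),"mean",X.mean(0).round(1),"circ",round(cx,1),round(cy,1),round(rad,1),"tilt deg",np.degrees(c[:2]).round(1),"z",c[2].round(1),np.percentile(X[:,2],[5,50,95]).round(1))
s=telemetry.observe();print(s["tool_pos"].round(4),s["tool_rot"],s["opening"],s["grip_force"])
E
python3 lens.py 2 155
python3 - <<'E'
import cv2,numpy as np
a=np.load("pics/top2.npz")["p"][140:220,260:360];b=np.load("pics/side2.npz")["p"][170:270,270:370]
cv2.imwrite("pics/l2.png",np.hstack([cv2.resize(a,(400,320)),cv2.resize(b,(320,320))])[...,::-1])
E
```

```text
time: 12.7
tool_pos: [0.4985, 0.0681, 0.3296]
tool_rot: [-3.141, -0.001, 2.732]
contact_force: [0.3, 0.1, -1.5]
opening: 0.0154
grip_force: 40.0
time: 13.2
tool_pos: [0.4961, 0.0131, 0.3296]
tool_rot: [3.141, -0.0, 2.732]
contact_force: [0.1, 0.7, -1.2]
opening: 0.0156
grip_force: 40.0lens.py:15: RuntimeWarning: Mean of empty slice.
  print(n,len(X),"mean",X.mean(0).round(1),"circ",round(cx,1),round(cy,1),round(rad,1),"tilt deg",np.degrees(c[:2]).round(1),"z",c[2].round(1),np.percentile(X[:,2],[5,50,95]).round(1))
  ret = um.true_divide(
Traceback (most recent call last):
  File "lens.py", line 15, in <module>
    print(n,len(X),"mean",X.mean(0).round(1),"circ",round(cx,1),round(cy,1),round(rad,1),"tilt deg",np.degrees(c[:2]).round(1),"z",c[2].round(1),np.percentile(X[:,2],[5,50,95]).round(1))
                                                                                                                                                 ~~~~~~~~~~~~~^^^^^^^^^^^^^^^^^^
IndexError: index -1 is out of bounds for axis 0 with size 0
Traceback (most recent call last):
FileNotFoundError: [Errno 2] No such file or directory: 'pics/side2.npz'
```

```bash
sed -i 's/    X=X\[m\];al=X/    X=X[m]\n    if len(X)<15: print(n,"hidden",len(X)); continue/' lens.py; python3 lens.py 2 155
python3 - <<'E'
import cv2,numpy as np
a=np.load("pics/top2.npz")["p"][140:220,260:360];b=np.load("pics/side2.npz")["p"][170:270,270:370]
cv2.imwrite("pics/l2.png",np.hstack([cv2.resize(a,(400,400)),cv2.resize(b,(400,400))])[...,::-1])
E
```

```text
top hidden 0
side 429 mean [554.3 -17.1 157. ] circ 554.5 -13.4 36.6 tilt deg [0.4 2. ] z 157.2 [151.7 156.9 161. ]
[0.4962 0.0124 0.3297] [3.14151098e+00 3.17437299e-05 2.73177969e+00] 0.015443697132815602 39.987342953681946
```

View pics/l2.png

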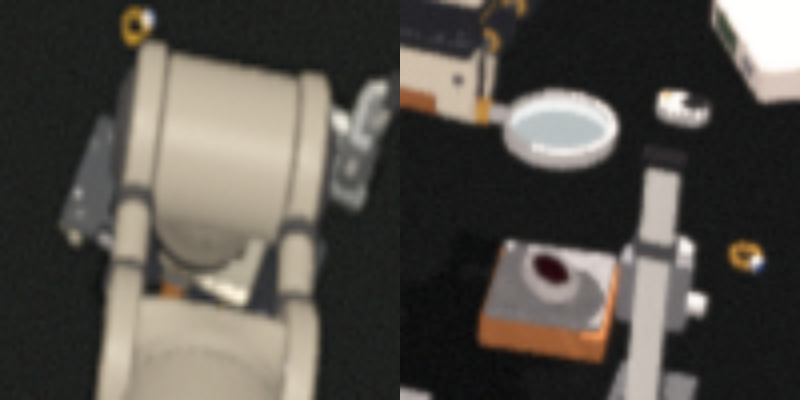

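Run:
```python
from h import *
for n,k in(("side",2),("side",1),("top",1)):
    d=np.load(f"pics/{n}{k}.npz")["d"];X=(cloud(n,d)*1000).reshape(-1,3)
    m=(np.hypot(X[:,0]-555,X[:,1]+13)<38)&(X[:,2]>36.5)&(X[:,2]<60);X=X[m]
    (a,b),s,an=cv2.minAreaRect(X[:,:2].astype(np.float32));print(n,k,m.sum(),X.mean(0).round(1),np.round([a,b,*s,an],1))
d=np.load("pics/side2.npz")["d"];X=(cloud("side",d)*1000).reshape(-1,3)
r=np.hypot(X[:,0]-554.5,X[:,1]+13.4);m=(r>31)&(r<35)&(X[:,2]>150)&(X[:,2]<170)&(((X[:,:2]-[554.5,-13.4])@[.917,-.399])>-25);X=X[m]
A=np.c_[X[:,:2]-[554.5,-13.4],np.ones(len(X))];c,_,_,_=np.linalg.lstsq(A,X[:,2],rcond=None);print(len(X),np.degrees(c[:2]).round(2),c[2].round(1))
```

```text
side 2 123 [553.5 -16.2  42.6] [553.7 -12.4  30.3  45.   16.3]
side 1 122 [553.4 -15.9  42.5] [554.4 -12.8  30.9  48.6  19.8]
top 1 107 [555.7 -12.4  42. ] [556.5 -12.9  54.4  67.6  58.2]
122 [0.97 2.04] 158.2
```

```bash
python3 -m crank '[[-1,1,0.5,12,0],[-1,1,0.5,24,0],[-1,1,0.5,36,0],[-1,1,0.5,43,0],[-1,1,0.5,47,0],[-1,1,0.5,48,0],[-1,1,0.5,48,0],[-1,1,0.5,48,0],[-1,1,0.5,48,0],[-1,1,0.5,48,0]]'; python3 lens.py 3 108
python3 - <<'E'
from h import *
def rim(d,cx,cy,z):
    X=(cloud("side",d)*1000).reshape(-1,3);q=X[:,:2]-[cx,cy];r=np.hypot(*q.T)
    m=(r>30)&(r<35)&(abs(X[:,2]-z)<8)&(q@[.917,-.399]>-25);A=np.c_[q[m],np.ones(m.sum())];c=np.linalg.lstsq(A,X[m,2],rcond=None)[0];print(m.sum(),np.degrees(c[:2]).round(2),c[2].round(1),np.percentile(X[m,2],95).round(1))
rim(np.load("pics/dm.npz")["s"],568,255.5,11)
rim(np.load("pics/side3.npz")["d"],554,-12.8,110)
p=np.load("pics/side3.npz")["p"];cv2.imwrite("pics/f.png",cv2.resize(p[170:280,260:370],(600,600))[...,::-1])
E
```

```text
time: 15.23
tool_pos: [0.4956, 0.0133, 0.2822]
tool_rot: [3.141, 0.001, 2.732]
contact_force: [-0.6, -0.6, -1.4]
opening: 0.0155
grip_force: 40.0
top hidden 0
side 419 mean [553.8 -16.2 109.1] circ 552.5 -12.2 36.6 tilt deg [0.6 1.9] z 109.2 [103.7 109.  112.9]
[0.4955 0.0133 0.2817] [ 3.14151171e+00 -2.89957901e-05  2.73177727e+00] 0.015837916659812146 39.98731970787048
95 [0.79 2.27] 10.6 14.2
135 [0.12 2.08] 110.0 113.3
```

View pics/f.png

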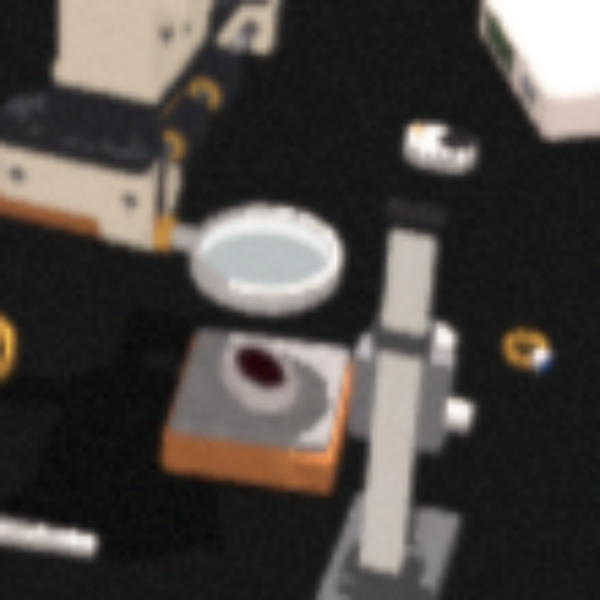

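The lens is level: the apparent tilt matches what I measured while it lay flat on the table. Its centre is at about 105.5 mm, over the brooch within about 1 mm and clear of the scriber. Handing in.

```bash
python3 -c "
from cell import ticket
print(ticket.hand_in())"
```

```text
the job is handed in; nothing more can be done
None
```

The job is handed in, with no verdict returned: the brooch lies flat, stone up, in the middle of the block, and the small steel magnifier is held level over it, lens centre at about 105.5 mm by the scriber tip and within about 1 mm of the brooch's middle.

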